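# Clamp a figure's plinth in the painting jig

### The job

On the painting bench, slide the dark plinth with the figure home in its jig, flat on the plate and touching both the end fence and the side fence, then push the toggle clamp's handle down over its dead point, so that the pad by itself keeps holding the plinth there. Push gently, by feel: neither the plinth nor the handle may be forced, and leave the paints, brushes and other things where they are.

Things in the scene. Friction and masses are not known exactly. Their poses are not given: they have to be found in the camera images.
- jig: Plywood plate, 12 mm thick, screwed down, with two fences and a hold-down toggle clamp. Origin on its underside below the clamp arm's hinge; +x points from the clamp to the nest, z up, the handle is on the -x side. The plate spans x -85..195, y -60..75 mm. The clamp's steel bracket (44 mm wide, up to z 62 mm) stands between x -62 and 22 mm.
- end_fence (a point): Middle of the end fence's face, which looks to the jig's +x (jig x = 60 mm): aluminium bar 60 mm long in y, 12 mm high above the plate. Axes as the jig's.
- side_fence (a point): Middle of the side fence's face, which looks to the jig's +y (jig y = -22.5 mm): aluminium bar from jig x 60 to 190 mm, 12 mm high above the plate. Axes as the jig's.
- home (a point): Where the plinth's centre lies once it is home, touching both fences (jig x = 95, y = 0, z = 22 mm); axes parallel to the jig's.
- plinth_mid (a point): Centre (half-way up) of the loose dark block, 70 (x) x 45 (y) x 20 (z) mm, about 0.16 kg. It starts on the plate 30 to 50 mm out from the end fence and 20 to 35 mm from the side fence, up to 0.25 rad askew. Home, its x is parallel to the jig's x and its -x end touches the end fence.
- plinth: The plinth with its figure; origin at the centre of its underside, axes as plinth_mid. A primed miniature figure 35 mm tall stands on its top on a 25 mm disc, 20 mm from the plinth's centre towards its +x end (the outer end).
- handle_hinge (a point): Axis of the clamp handle (jig x = -45, y = 0, z = 45 mm); it runs along the jig's y.
- handle_grip (a point): Middle of the black rubber paddle of the clamp handle, 97 mm from the handle's axis; paddle 56 mm long, 28 wide, 12 thick, its end 125 mm from the axis. The point's -x points outward along the handle; its +z is the normal of the upper face, the one to push. Open, the handle rises 0.9 to 1.5 rad above level, leaning to the jig's -x; it closes by swinging down that way.
- clamp_handle: The handle; origin on its axis. It has up to 0.2 rad of play, then moves freely (under 3 N) until the pad meets the plinth; then the push at the paddle grows to about 10 N, fades at the dead point some 0.2 rad on, and the handle snaps 0.05 rad further to a stop (3 N per mm). Its setting changes each time: the dead point lies between 0.05 rad below and 0.35 above level; it cannot be told from the start, only felt.
- bar_hinge (a point): Hinge of the clamp arm (jig x = 0, z = 55 mm), a steel bar 88 mm long that comes down towards +x as the handle closes. While open it stands nearly upright, with its pad within jig x 0..60 mm and up to z = 150 mm: keep the gripper's body off it by pushing the plinth's side near its outer end.
- clamp_pad: Round rubber pad, 20 mm across, 7 mm thick, on a sprung spindle under the clamp arm, 80 mm from the arm's hinge. Origin at the centre of its underside. Closed, it comes down on the plinth 20 mm from the end fence and holds it with about 20 N.
- pot: Bystander: small grey paint jar, 28 mm across, 36 mm tall, standing on the jig's plate beside the clamp; origin on its underside. Leave it alone.
- paint_a: Bystander: dropper bottle, 27 mm across, 78 mm tall; origin on its underside. Leave it alone.
- paint_b: Bystander: dropper bottle, 27 mm across, 78 mm tall; origin on its underside. Leave it alone.
- paint_c: Bystander: dropper bottle, 27 mm across, 78 mm tall; origin on its underside. Leave it alone.
- cup: Bystander: white cup, 72 mm across, 85 mm tall; origin on its underside. Leave it alone.
- brush_a: Bystander: paint brush lying, 190 mm long; origin on its underside. Leave it alone.
- brush_b: Bystander: paint brush lying, 180 mm long; origin on its underside. Leave it alone.
- spare: Bystander: another figure on a cork holder, 42 mm across, 77 mm tall in all; origin on its underside. Leave it alone.
Not all that is in view belongs to the job. Leave any green look-alike of the plinth alone.

How it is judged:
On the way, in this order (a step that is already met when the one before it is completed fails the run):
1. the plinth is home against both fences (x of plinth_mid in the frame of home between -0.0025 and 0.0025 m and y of plinth_mid in the frame of home between -0.0025 and 0.0025 m and z of plinth_mid in the frame of home below 0.004 m and angle between the x axis of plinth_mid and the x axis of home, either way round below 0.04 rad), for 0.2 s.
2. the clamp's pad presses the plinth (contact force between clamp_pad and plinth above 8 N), for 0.2 s.
At the end, for the whole second after the job is handed in: The plinth lies flat on the plate at rest, its centre within 2.5 mm of the home point along and across the jig and square to it within 0.04 rad, and the pad presses on it with more than 8 N by the clamp alone (all of step 1 and contact force between clamp_pad and plinth above 8 N and linear speed of plinth below 0.01 m/s); the robot touches nothing.
It fails at once if the robot pushes the plinth with more than 35 N (contact force between plinth and the arm above 35 N or contact force between plinth and the fingers above 35 N).
It fails at once if the robot pushes the handle with more than 25 N (contact force between clamp_handle and the arm above 25 N or contact force between clamp_handle and the fingers above 25 N).
It fails at once if a bystander is moved by more than 20 mm (distance of any of pot, paint_a, paint_b, paint_c, cup, brush_a, brush_b, spare from where it was at the start of the episode above 0.02 m).
It also fails if it takes over 72 s, if anything falls off the work surface, if the arm or the gripper's body presses on something with over 40 N, if the wrist force passes 120 N, or if a joint passes its speed limit or range.

### The arm

A 6-joint arm with a two-finger parallel gripper is mounted at the origin on the work surface. World frame = base frame: x ahead of the robot, y to its left, z up, the work surface at z = 0. Lengths are in m, angles in rad, forces in N, time in s.
With the tool pointing down it reaches from about 0.3 to 0.875 m from the base axis. Payload 6.4 kg.
Tool frame: the origin (TCP) lies on the mounting face of the last link; the fingertips stand 166 mm ahead of it and the grasp point (between the pads) lies 147 mm ahead of it; z points along the fingers, y is the direction in which the jaws open and shut (so a half turn about z gives the same grasp; the last joint's range is limited). The gripper opens to 88 mm and grips with 3 to 60 N. Pads are 18 mm wide; open, the fingers measure 123 mm over their backs; the gripper's body (75 mm by 187 mm) begins 45 mm behind the grasp point.
Start: joints at [1.103, 0.181, 1.607, -0, 1.354, -0.206], TCP at [0.149, 0.555, 0.405] pointing down, gripper open.
Joint ranges: [-2.99, 2.99], [-0.89, 2.07], [0.3, 2.58], [-1.14, 4.28], [0, 2.63], [-3.12, 3.12]. Speed limits (rad/s): [2.57, 2.57, 3.01, 3.14, 3.14, 3.14].

### API

Orientations are given as a unit quaternion [w, x, y, z].
In Python, from plant import sense, get_image, close_job gives the robot as it stands.
- The arm moves only by the shell command python3 -m creep 'ROWS'. ROWS is JSON, a list of rows, each a list of 7 numbers: the finger opening in mm, from 0 to 88.1, then the shift along the tool's x, y, z in mm, then the turn, a rotation vector about the tool's x, y, z in degrees. A call has exactly 10 rows; each row shifts and turns the commanded pose from where the row before left it, along the tool's axes as they then stand; what a row does not reach is not made up. A row lasts 1/12 s, in which the tool goes at most 41.7 mm and 7.16 degrees, less where a joint would pass 70% of its speed; a pose out of reach is approached as far as the arm can. A call with a gripper value outside its range is refused whole. The fingers move at their own pace and stop on an object; the grip force is fixed at half the most. Time passes only in rows, so rows that do not move let the fingers close, or fill a call up. It gives the time, the measured TCP pose, the force and the opening at its end, in the units of the state.
- sense(): the state, without advancing time (a new reading comes with each control period).
- get_image(name): name is "scene" or "top" or "wrist"; returns a dict with "color" (480x640x3 uint8, red, green, blue), "K" (3x3 intrinsics, pixels), "rvec" (rotation vector, rad) and "tvec" (3), from world to camera coordinates, as OpenCV has them; the wrist camera has in their place "mount" (4x4, takes a point from camera to tool coordinates, whose origin is the TCP and whose axes are the flange's). Camera axes: x right, y down, z forward; pixel columns grow to the right and rows downward; lengths in m; the calibration is good to about 2 mm. The wrist camera is an equidistant fisheye: a pixel r from the principal point sees the ray r / f radians off the axis. A picture is of the moment at which its call begins: read the wrist's pose just before it. There is no depth.
- close_job(): hands the job in, once; it reports no verdict.
The state is a dict: "t": time; "joint_positions": joint angles; "joint_vel": joint speeds; "effort": joint torques, N m; "position": TCP position; "eef_rot": TCP orientation; "contact_force": force on the tool from outside, world axes, zero at the start; "wrist_torque": the same for the moment, N m; "grip_width": finger opening in m.
Only numpy, scipy, OpenCV 4.12 (cv2) and the standard library are available. Lean on these libraries where they do the work, as an engineer would, in place of code of your own. Each camera call takes 0.05 s, during which the arm holds its last target. There are 200 camera calls.

## Working session

There is one attempt and no reset: what is moved stays moved. The work goes in short steps, Python scripts to look and compute and a shell command to move; the robot and the scene stay as the last step left them, time stands still between calls to the robot, and variables do not carry over. Pictures are saved under pics/ and viewed, about 8 in all and at most 12, crops included, and the job is handed in when it is done.

```bash
ls; mkdir -p pics
python3 - <<'E'
from plant import *
import cv2,pickle
print(sense())
d={}
for n in ["scene","top","wrist"]:
    i=get_image(n);d[n]=i
    cv2.imwrite(f"pics/{n}0.png",i["color"][:,:,::-1]);print(n,{k:v for k,v in i.items() if k!="color"})
pickle.dump(d,open("d0.pkl","wb"))
E
```

```text
pics
{'t': 0.0, 'joint_positions': array([ 1.10268882e+00,  1.81545684e-01,  1.60797671e+00, -1.60515017e-05,
        1.35380387e+00, -2.06291150e-01]), 'joint_vel': array([-0.00048568,  0.00132289, -0.0008587 ,  0.00071428, -0.000381  ,
       -0.00032435]), 'effort': array([ 1.02229937e-03, -4.33866584e+01, -3.41856015e+01,  7.03151780e-02,
        3.84872477e-02, -1.14301902e-04]), 'position': array([0.14869804, 0.55518703, 0.4038224 ]), 'eef_rot': array([-2.79384877e-04,  1.30532837e-01,  9.91443608e-01, -8.20586628e-04]), 'contact_force': array([ 0.37164738, -0.23256358, -0.57120601]), 'wrist_torque': array([ 0.02603482, -0.05194963, -0.03726667]), 'grip_width': 0.0880825663123848}
scene {'K': array([[458.85426398,   0.        , 322.91206745],
       [  0.        , 458.85426398, 242.55633922],
       [  0.        ,   0.        ,   1.        ]]), 'rvec': array([ 1.71275122,  1.83352797, -0.76416065]), 'tvec': array([ 0.04548751, -0.28363022,  1.49212852])}
top {'K': array([[489.35918284,   0.        , 320.34828308],
       [  0.        , 489.35918284, 238.77037965],
       [  0.        ,   0.        ,   1.        ]]), 'rvec': array([ 2.16496853, -2.17950193,  0.07876688]), 'tvec': array([0.00160313, 0.50338269, 1.14463242])}
wrist {'K': array([[371.64829954,   0.        , 317.88699258],
       [  0.        , 371.64829954, 238.10038648],
       [  0.        ,   0.        ,   1.        ]]), 'mount': array([[-1.32311735e-03, -9.48077440e-01, -3.18036818e-01,
         8.24183649e-02],
       [ 9.99999046e-01, -1.38086301e-03, -4.38660261e-05,
        -2.63286553e-04],
       [-3.97576890e-04, -3.18036573e-01,  9.48078362e-01,
         2.00681637e-02],
       [ 0.00000000e+00,  0.00000000e+00,  0.00000000e+00,
         1.00000000e+00]])}
```

View pics/scene0.png

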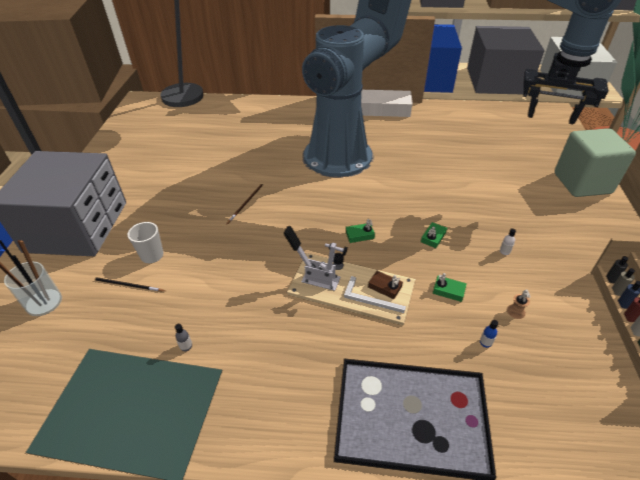

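View pics/top0.png

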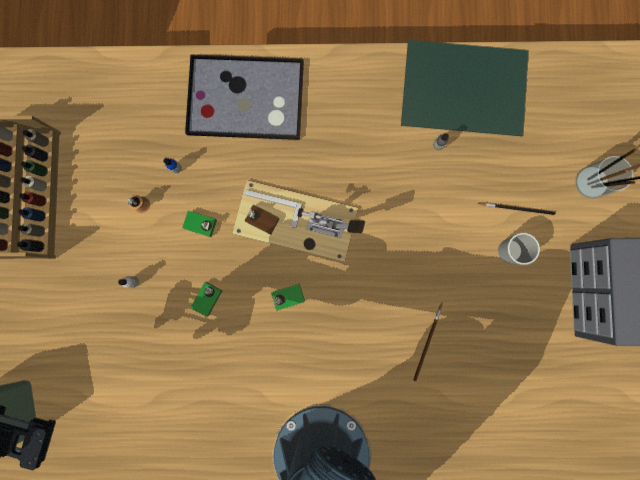

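The dark brown plinth is at top (262,219) and scene (385,285). The green look-alikes are at top (199,223), (207,298) and (288,297), and I'm leaving those alone. Next is a close crop.

Run:
```python
import cv2
im=cv2.imread("pics/top0.png")[170:275,225:375]
a=cv2.resize(im,None,fx=5.3,fy=5.3,interpolation=cv2.INTER_CUBIC)
cv2.imwrite("pics/crop_top.png",a)
im=cv2.imread("pics/scene0.png")[215:330,270:425]
cv2.imwrite("pics/crop_scene.png",cv2.resize(im,None,fx=5,fy=5,interpolation=cv2.INTER_CUBIC))
```

```text
(no output)
```

View pics/crop_top.png

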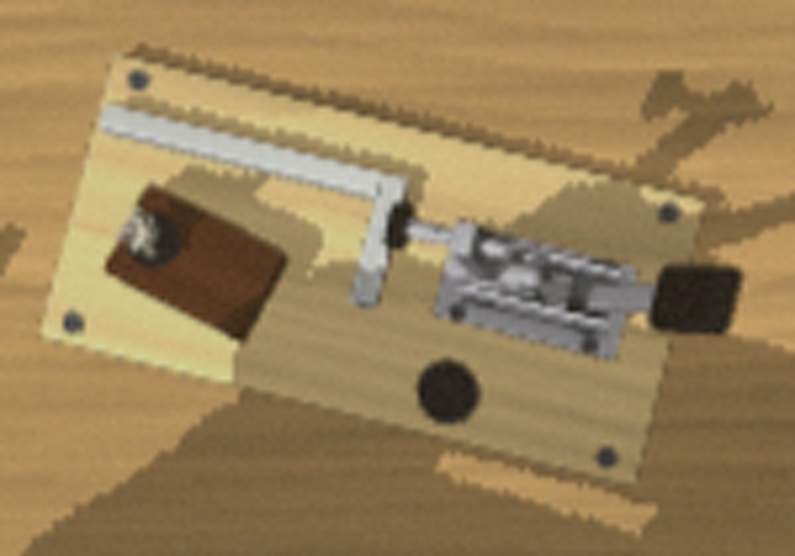

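View pics/crop_scene.png

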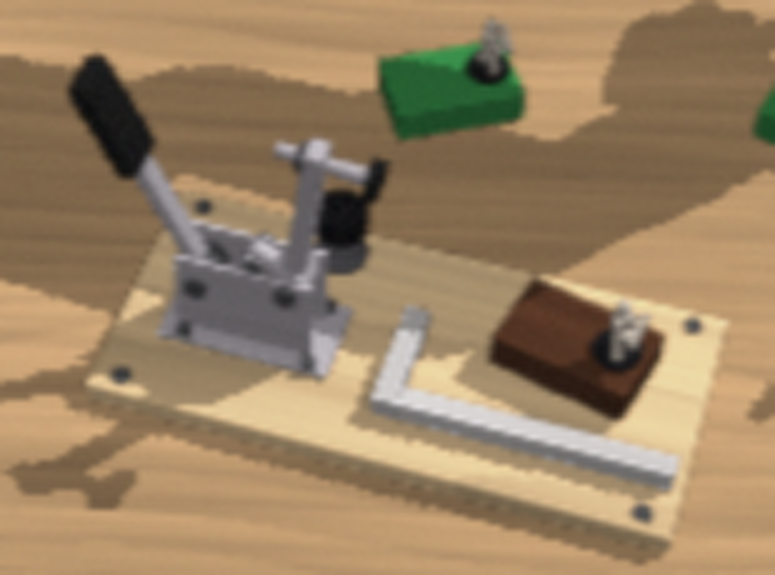

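Both crops confirm the dark brown plinth with its figure at top crop (197,262). Its outer end is nearer the side fence and it's askew by about 13°. The plate corners, fences, open arm and black paddle (698,298) are all clear. Next I measure.

```bash
cat > h.py <<'E'
import numpy as np,cv2,json
from scipy.spatial.transform import Rotation as R
from plant import *
def cam(i):
    Rm=cv2.Rodrigues(i["rvec"])[0]; return i["K"],Rm,i["tvec"]
def ray(i,p):
    K,Rm,t=cam(i); d=Rm.T@np.linalg.inv(K)@np.array([p[0],p[1],1.]); return -Rm.T@t,d/np.linalg.norm(d)
def plane(i,p,z):
    o,d=ray(i,p); return o+d*(z-o[2])/d[2]
def tri(i,p,j,q):
    a,d=ray(i,p);b,e=ray(j,q); s=np.linalg.lstsq(np.c_[d,-e],b-a,rcond=None)[0]
    return (a+d*s[0]+b+e*s[1])/2, np.linalg.norm(a+d*s[0]-b-e*s[1])
def mask_brown(i,roi):
    h=cv2.cvtColor(i["color"],cv2.COLOR_RGB2HSV); m=((h[...,2]<110)&(h[...,1]>120)&((h[...,0]<18)|(h[...,0]>172))).astype(np.uint8)
    o=np.zeros_like(m);x0,y0,x1,y1=roi;o[y0:y1,x0:x1]=m[y0:y1,x0:x1]
    n,l,s,c=cv2.connectedComponentsWithStats(o); k=1+np.argmax(s[1:,4]); return (l==k).astype(np.uint8)
def fitjig(P,J):
    P,J=np.array(P)[:,:2],np.array(J,float); pc,jc=P.mean(0),J.mean(0);A=P-pc;B=J-jc
    th=np.arctan2((B[:,0]*A[:,1]-B[:,1]*A[:,0]).sum(),(A*B).sum())
    M=np.array([[np.cos(th),-np.sin(th)],[np.sin(th),np.cos(th)]]);return th,pc-M@jc,M,(A-B@M.T)
try:
    J=json.load(open("jig.json"));th=J["th"];o=np.array(J["o"]);M=np.array([[np.cos(th),-np.sin(th)],[np.sin(th),np.cos(th)]])
    tojig=lambda w:np.r_[M.T@(np.array(w)[:2]-o),w[2]]
    toworld=lambda j:np.r_[M@np.array(j)[:2]+o,j[2]]
except FileNotFoundError: pass
def plinth(i,roi=(228,175,330,270)):
    m=mask_brown(i,roi); c=max(cv2.findContours(m,0,1)[0],key=cv2.contourArea)[:,0]
    pts=np.array([tojig(plane(i,p,.032))[:2] for p in cv2.convexHull(c)[:,0]])*1000
    (cx,cy),(w,h),a=cv2.minAreaRect(pts.astype(np.float32)); return (cx,cy),(w,h),a,m.sum()
def tip():
    s=sense();Q=R.from_quat(np.r_[s["eef_rot"][1:],s["eef_rot"][0]]).as_matrix()
    tp=tojig(s["position"]+Q@[0,0,.166])*1000
    Rj=np.eye(3);Rj[:2,:2]=M
    print("t",round(s["t"],2),"tip jig mm",tp.round(1),"\ntool axes in jig:\n",(Rj.T@Q).round(3),"\nF jig",(Rj.T@s["contact_force"]).round(1),"w",s["grip_width"])
E
python3 - <<'E'
from h import *
import pickle
d=pickle.load(open("d0.pkl","rb"));T=d["top"];S=d["scene"]
f=lambda u,v:(225+(u+.5)/5.3-.5,170+(v+.5)/5.3-.5)
g=lambda u,v:(270+(u+.5)/5-.5,215+(v+.5)/5-.5)
P=[plane(T,f(*c),.012) for c in [(122,57),(42,335),(632,482),(705,200)]]
th,o,M,res=fitjig(P,[[.195,-.06],[.195,.075],[-.085,.075],[-.085,-.06]])
print("jig",th,o,"res mm\n",(res*1000).round(1))
P=[plane(S,g(*c),.012) for c in [(668,535),(727,322),(182,178),(88,382)]]
th2,o2,_,res=fitjig(P,[[.195,-.06],[.195,.075],[-.085,.075],[-.085,-.06]])
print("scene jig",th2,o2,"res mm\n",(res*1000).round(1))
json.dump({"th":th,"o":list(o)},open("jig.json","w"))
E
python3 - <<'E'
from h import *
import pickle
d=pickle.load(open("d0.pkl","rb"));T=d["top"];S=d["scene"]
f=lambda u,v:(225+(u+.5)/5.3-.5,170+(v+.5)/5.3-.5)
g=lambda u,v:(270+(u+.5)/5-.5,215+(v+.5)/5-.5)
print("plinth",plinth(T))
for n,c in [("c",(152,185)),("c",(288,258)),("c",(243,340)),("c",(105,270))]: print(tojig(plane(T,f(*c),.032))*1000)
for n,c,e in [("sidefence inner end",(103,128),0),("inner corner",(375,196),0),("endfence far",(383,305),0)]: print(n,tojig(plane(T,f(*c),.024))*1000)
for n,a,b in [("paddle",(698,299),(112,115)),("padtip",(398,222),(340,215))]:
    p,r=tri(T,f(*a),S,g(*b)); print(n,tojig(p)*1000,r)
tip()
E
```

```text
jig 1.316580009253861 [0.5432526  0.00354813] res mm
 [[-2.4 -2.9]
 [ 0.4 -1.2]
 [ 2.2  2.3]
 [-0.3  1.8]]
scene jig 1.3062967281004063 [0.54126851 0.00711509] res mm
 [[-1.7  0.1]
 [ 2.7 -0.6]
 [-3.2 -1.7]
 [ 2.1  2.3]]
plinth ((131.4405517578125, 26.59124183654785), (43.59563064575195, 70.11293029785156), 77.5152587890625, np.uint64(445))
[159.30966773  -2.20402766  32.        ]
[91.70785733 14.81989672 32.        ]
[101.90300421  55.40024757  32.        ]
[169.88940172  40.06848638  32.        ]
sidefence inner end [189.04683774 -22.89527107  24.        ]
inner corner [ 61.70915913 -22.8384117   24.        ]
endfence far [45.86403436 24.18820477 24.        ]
paddle [-85.48653763   0.95296701 132.17875238] 0.003789192649538278
padtip [ 34.12855721  -5.24463059 112.7215584 ] 0.014227395270522808
t 0.15 tip jig mm [434.6 520.6 238. ] 
tool axes in jig:
 [[ 0.008  1.    -0.001]
 [ 1.    -0.008  0.   ]
 [ 0.    -0.001 -1.   ]] 
F jig [-0.4  0.5  0.7] w 0.08832796161112084
```

```bash
python3 -m creep '[[0,-35,-15,0,0,0,0],[0,-35,-15,0,0,0,0],[0,-35,-15,0,0,0,0],[0,-35,-15,0,0,0,0],[0,-35,-15,0,0,0,0],[0,-35,-15,0,0,0,0],[0,-35,-15,0,0,0,0],[0,-35,-15,0,0,0,0],[0,-35,-15,0,0,0,0],[0,-35,-15,0,0,0,0]]'
python3 -m creep '[[0,-35,-15,0,0,0,0],[0,-35,-15,0,0,0,0],[0,-35,-15,0,0,0,0],[0,-35,-15,0,0,0,0],[0,0,0,8,0,0,6.9],[0,0,0,8,0,0,6.9],[0,0,0,8,0,0,6.9],[0,0,0,8,0,0,6.9],[0,0,0,8,0,0,6.9],[0,0,0,8,0,0,6.9]]'
python3 -m creep '[[0,0,0,8,0,0,6.9],[0,0,0,8,0,0,6.9],[0,0,0,8,0,0,6.9],[0,0,0,8,0,0,6.9],[0,0,0,8,0,0,6.9],[0,0,0,8,0,0,6.9],[0,0,0,8,0,0,6.9],[0,0,0,0,0,0,0],[0,0,0,0,0,0,0],[0,0,0,0,0,0,0]]'
python3 - <<'E'
from h import *
tip()
s=sense();i=get_image("wrist");cv2.imwrite("pics/w1.png",i["color"][:,:,::-1])
import pickle;pickle.dump((s,i),open("w1.pkl","wb"))
E
```

```text
t: 0.98
position: [0.4492, 0.3185, 0.4046]
eef_rot: [-0.0, 0.131, 0.991, -0.0]
contact_force: [0.8, 1.9, -0.1]
grip_width: 0.0236
t: 1.82
position: [0.5677, 0.2256, 0.3559]
eef_rot: [-0.0, 0.475, 0.88, -0.0]
contact_force: [-0.7, -0.4, -0.0]
grip_width: 0.0006
t: 2.65
position: [0.5679, 0.2258, 0.301]
eef_rot: [0.0, 0.791, 0.612, 0.0]
contact_force: [-0.3, -0.3, -0.1]
grip_width: 0.0007
t 2.65 tip jig mm [221.3  32.  135. ] 
tool axes in jig:
 [[ 1.     0.001  0.   ]
 [ 0.001 -1.    -0.   ]
 [ 0.     0.    -1.   ]] 
F jig [-0.4  0.2 -0.1] w 0.0007237317241331462
```

View pics/w1.png

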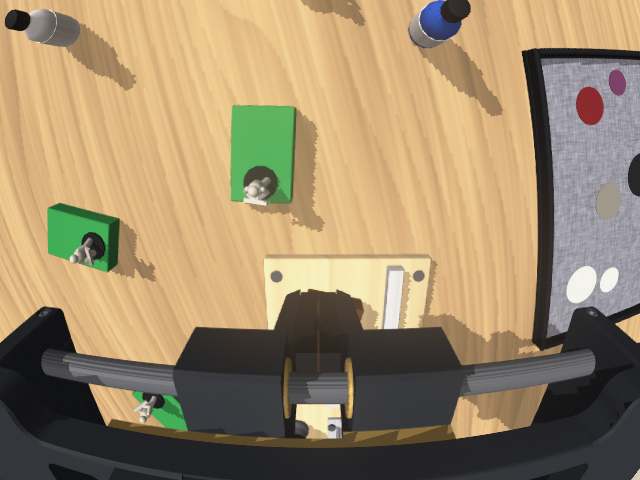

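The wrist view shows the gripper hiding the nest. The plate's outer edge is visible from (265,257) to (432,256), and so is the fence end at (388..404,266). These give a tool-relative check of the jig frame.

```bash
cat >> h.py <<'E'
def wplane(s,i,p,z):
    K=i["K"];v=np.array([p[0]-K[0,2],p[1]-K[1,2]])/K[0,0];r=np.hypot(*v)
    d=np.r_[v/r*np.sin(r),np.cos(r)];m=i["mount"]
    Q=R.from_quat(np.r_[s["eef_rot"][1:],s["eef_rot"][0]]).as_matrix()
    d=Q@m[:3,:3]@d;oo=s["position"]+Q@m[:3,3];return oo+d*(z-oo[2])/d[2]
E
python3 - <<'E'
from h import *
import pickle
s,i=pickle.load(open("w1.pkl","rb"))
for n,p,z in [("195,75",(265,257),.012),("195,-60",(432,256),.012),("fence 190,-22.5",(387.5,266),.024),("190,-34?",(404,266),.024)]:
    w=wplane(s,i,p,z);print(n,tojig(w)*1000)
E
```

```text
195,75 [198.25876276  73.00610585  12.        ]
195,-60 [198.74616532 -59.93707802  12.        ]
fence 190,-22.5 [195.58992803 -21.22649018  24.        ]
190,-34? [195.44750417 -34.16880325  24.        ]
```

```bash
python3 -m creep '[[0,-5,1,15,0,0,0],[0,-5,1,15,0,0,0],[0,-5,1,15,0,0,0],[0,-4,1,15,0,0,0],[0,0,0,15,0,0,0],[0,0,0,15,0,0,0],[0,0,0,12,0,0,0],[0,0,0,8,0,0,0],[0,0,0,5,0,0,0],[0,0,0,0,0,0,0]]'
python3 -m creep '[[0,-3,0,0,0,0,0],[0,-3,0,0,0,0,0],[0,-3,0,0,0,0,0],[0,-3,0,0,0,0,0],[0,-3,0,0,0,0,0],[0,-3,0,0,0,0,0],[0,-3,0,0,0,0,0],[0,-3,0,0,0,0,0],[0,-3,0,0,0,0,0],[0,-3,0,0,0,0,0]]'
python3 - <<'E'
from h import *
tip(); i=get_image("top");print(plinth(i))
E
```

```text
t: 3.53
position: [0.5665, 0.2064, 0.1849]
eef_rot: [-0.0, 0.792, 0.611, -0.001]
contact_force: [0.2, -0.4, 0.5]
grip_width: 0.0007
t: 4.37
position: [0.5592, 0.1773, 0.1859]
eef_rot: [-0.0, 0.792, 0.611, 0.0]
contact_force: [-0.4, 1.3, 1.4]
grip_width: 0.0005
t 4.37 tip jig mm [172.2  28.2  19.9] 
tool axes in jig:
 [[ 1.    -0.002  0.   ]
 [-0.002 -1.    -0.   ]
 [ 0.     0.    -1.   ]] 
F jig [1.1 0.7 1.4] w 0.0005020419147083264
((118.72551727294922, 24.99323081970215), (43.09572219848633, 61.156227111816406), 81.0217056274414, np.uint64(381))
```

```bash
python3 -m creep '[[0,-2,0,0,0,0,0],[0,-2,0,0,0,0,0],[0,-2,0,0,0,0,0],[0,-2,0,0,0,0,0],[0,-2,0,0,0,0,0],[0,-2,0,0,0,0,0],[0,-2,0,0,0,0,0],[0,-2,0,0,0,0,0],[0,-2,0,0,0,0,0],[0,-2,0,0,0,0,0]]'
python3 - <<'E'
from h import *
tip(); i=get_image("top");print(plinth(i))
c=cv2.resize(i["color"][170:275,225:375,::-1],None,fx=5.3,fy=5.3,interpolation=2);cv2.imwrite("pics/t2.png",c)
E
```

```text
t: 5.25
position: [0.5541, 0.1577, 0.1857]
eef_rot: [0.0, 0.792, 0.611, 0.0]
contact_force: [0.3, 1.8, 0.1]
grip_width: 0.0006
t 5.25 tip jig mm [151.9  28.2  19.7] 
tool axes in jig:
 [[ 1.    -0.002 -0.   ]
 [-0.002 -1.    -0.   ]
 [-0.     0.    -1.   ]] 
F jig [1.8 0.2 0.1] w 0.0006453905472345239
((97.97382354736328, 19.040084838867188), (54.95805740356445, 43.34317398071289), 0.005465629510581493, np.uint64(366))
```

View pics/t2.png

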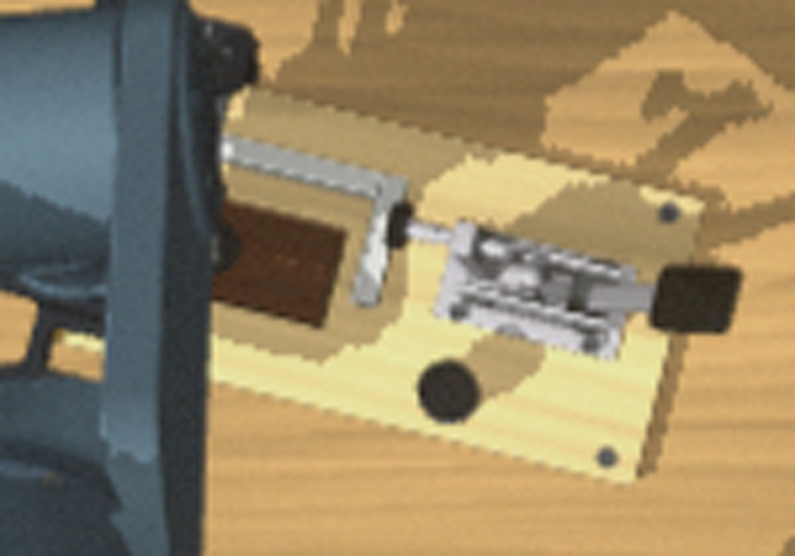

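Plinth inner end is square, 10 mm off the end fence at crop (335,280), with its centre about 41 mm up from the fence line's nominal home (y≈19). Now the side push.

```bash
python3 -m creep '[[0,14,0,0,0,0,0],[0,0,0,0,0,0,0],[0,0,-14,0,0,0,0],[0,0,-14,0,0,0,0],[0,0,-14,0,0,0,0],[0,0,0,0,0,0,0],[0,-15,0,0,0,0,0],[0,-15,0,0,0,0,0],[0,-15,0,0,0,0,0],[0,-13,0,0,0,0,0]]'
python3 -m creep '[[0,0,0,0,0,0,0],[0,0,2,0,0,0,0],[0,0,2,0,0,0,0],[0,0,2,0,0,0,0],[0,0,2,0,0,0,0],[0,0,2,0,0,0,0],[0,0,2,0,0,0,0],[0,0,2,0,0,0,0],[0,0,2,0,0,0,0],[0,0,2,0,0,0,0]]'
python3 - <<'E'
from h import *
tip(); i=get_image("top");print(plinth(i))
E
```

```text
t: 6.13
position: [0.5028, 0.1255, 0.1858]
eef_rot: [0.0, 0.792, 0.611, 0.0]
contact_force: [0.0, 0.1, -0.2]
grip_width: 0.0004
t: 6.97
position: [0.5196, 0.1216, 0.1856]
eef_rot: [-0.0, 0.792, 0.611, -0.0]
contact_force: [-3.0, 1.5, 3.0]
grip_width: 0.0008
t 6.97 tip jig mm [108.3  52.8  19.6] 
tool axes in jig:
 [[ 1.    -0.002 -0.   ]
 [-0.002 -1.     0.001]
 [-0.    -0.001 -1.   ]] 
F jig [0.7 3.2 3. ] w 0.0008143912156396726
((72.45178985595703, 8.057533264160156), (6.050980091094971, 26.3339900970459), 6.46334981918335, np.uint64(25))
```

```bash
python3 -m creep '[[0,0,1,0,0,0,0],[0,0,1,0,0,0,0],[0,0,1,0,0,0,0],[0,0,1,0,0,0,0],[0,0,1,0,0,0,0],[0,0,1,0,0,0,0],[0,0,1,0,0,0,0],[0,0,1,0,0,0,0],[0,0,0,0,0,0,0],[0,0,0,0,0,0,0]]'
python3 -c "
from h import *
tip()
i=get_image('scene');print(i['color'].shape)
cv2.imwrite('pics/s3.png',cv2.resize(i['color'][200:330,260:430,::-1],None,fx=4.6,fy=4.6,interpolation=2))"
```

```text
t: 7.85
position: [0.5277, 0.1194, 0.1858]
eef_rot: [0.0, 0.792, 0.611, 0.0]
contact_force: [-0.3, -0.3, -0.1]
grip_width: 0.0004
t 7.85 tip jig mm [108.3  44.1  19.8] 
tool axes in jig:
 [[ 1.    -0.002  0.   ]
 [-0.002 -1.    -0.001]
 [ 0.     0.001 -1.   ]] 
F jig [-0.3  0.2 -0.1] w 0.00035681713768125365
(480, 640, 3)
```

View pics/s3.png

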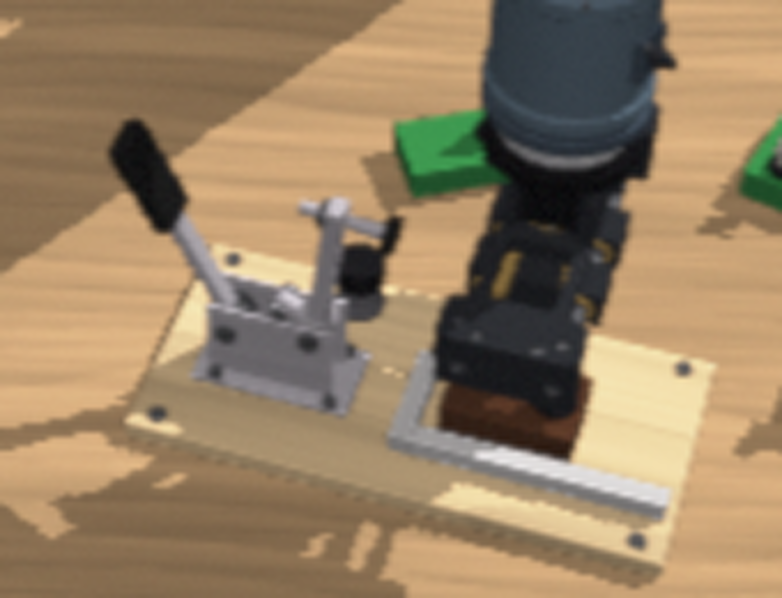

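The plinth sits square just off the side fence (gap near crop (510,450)), and I keep feeling forward.

```bash
python3 -m creep '[[0,0,0.4,0,0,0,0],[0,0,0.4,0,0,0,0],[0,0,0.4,0,0,0,0],[0,0,0.4,0,0,0,0],[0,0,0.4,0,0,0,0],[0,0,0,0,0,0,0],[0,0,0,0,0,0,0],[0,0,0,0,0,0,0],[0,0,0,0,0,0,0],[0,0,0,0,0,0,0]]'
python3 -c "
from h import *
tip()"
```

```text
t: 8.73
position: [0.5295, 0.119, 0.1857]
eef_rot: [0.0, 0.792, 0.611, 0.0]
contact_force: [-0.9, 1.2, 1.4]
grip_width: 0.0003
t 8.73 tip jig mm [108.3  42.4  19.7] 
tool axes in jig:
 [[ 1.    -0.002  0.   ]
 [-0.002 -1.    -0.   ]
 [ 0.     0.    -1.   ]] 
F jig [1.  1.2 1.4] w 0.0003327424831456281
```

```bash
python3 -m creep '[[0,0,0.3,0,0,0,0],[0,0,0.3,0,0,0,0],[0,0,0.3,0,0,0,0],[0,0,0.3,0,0,0,0],[0,0,0,0,0,0,0],[0,0,0,0,0,0,0],[0,0,0,0,0,0,0],[0,0,0,0,0,0,0],[0,0,0,0,0,0,0],[0,0,0,0,0,0,0]]'
python3 -c "
from h import *
tip()"
```

```text
t: 9.57
position: [0.5306, 0.1187, 0.1857]
eef_rot: [0.0, 0.792, 0.611, 0.0]
contact_force: [-1.6, 0.1, 2.3]
grip_width: 0.0004
t 9.57 tip jig mm [108.2  41.2  19.7] 
tool axes in jig:
 [[ 1.    -0.002 -0.   ]
 [-0.002 -1.    -0.   ]
 [-0.     0.    -1.   ]] 
F jig [-0.3  1.5  2.3] w 0.0003505169011196205
```

```bash
python3 -m creep '[[0,0,0.2,0,0,0,0],[0,0,0.2,0,0,0,0],[0,0,0.2,0,0,0,0],[0,0,0.2,0,0,0,0],[0,0,0,0,0,0,0],[0,0,0,0,0,0,0],[0,0,0,0,0,0,0],[0,0,0,0,0,0,0],[0,0,0,0,0,0,0],[0,0,0,0,0,0,0]]'
python3 -c "
from h import *
tip()"
```

```text
t: 10.4
position: [0.5314, 0.1185, 0.1857]
eef_rot: [0.0, 0.792, 0.611, 0.0]
contact_force: [-2.1, -0.3, 2.5]
grip_width: 0.0004
t 10.4 tip jig mm [108.3  40.3  19.7] 
tool axes in jig:
 [[ 1.    -0.002  0.   ]
 [-0.002 -1.    -0.   ]
 [ 0.     0.    -1.   ]] 
F jig [-0.8  2.   2.5] w 0.0003951044271014398
```

```bash
python3 -m creep '[[0,0,0.2,0,0,0,0],[0,0,0.2,0,0,0,0],[0,0,0.2,0,0,0,0],[0,0,0.2,0,0,0,0],[0,0,0,0,0,0,0],[0,0,0,0,0,0,0],[0,0,0,0,0,0,0],[0,0,0,0,0,0,0],[0,0,0,0,0,0,0],[0,0,0,0,0,0,0]]'
python3 -c "
from h import *
tip()"
```

```text
t: 11.23
position: [0.5322, 0.1183, 0.1857]
eef_rot: [0.0, 0.792, 0.611, 0.0]
contact_force: [-1.1, 0.7, 2.4]
grip_width: 0.0002
t 11.23 tip jig mm [108.3  39.5  19.7] 
tool axes in jig:
 [[ 1.    -0.002  0.   ]
 [-0.002 -1.    -0.   ]
 [ 0.     0.    -1.   ]] 
F jig [0.4 1.2 2.4] w 0.00020767001032070265
```

```bash
python3 -m creep '[[0,0,0.2,0,0,0,0],[0,0,0.2,0,0,0,0],[0,0,0.2,0,0,0,0],[0,0,0.2,0,0,0,0],[0,0,0,0,0,0,0],[0,0,0,0,0,0,0],[0,0,0,0,0,0,0],[0,0,0,0,0,0,0],[0,0,0,0,0,0,0],[0,0,0,0,0,0,0]]'
python3 -c "
from h import *
tip()"
```

```text
t: 12.07
position: [0.533, 0.1181, 0.1857]
eef_rot: [0.0, 0.792, 0.611, 0.0]
contact_force: [-3.1, -0.4, 1.4]
grip_width: 0.0005
t 12.07 tip jig mm [108.3  38.7  19.7] 
tool axes in jig:
 [[ 1.    -0.002  0.   ]
 [-0.002 -1.    -0.   ]
 [ 0.     0.    -1.   ]] 
F jig [-1.2  2.9  1.4] w 0.0005048722686377574
```

```bash
python3 -m creep '[[0,0,0.2,0,0,0,0],[0,0,0.2,0,0,0,0],[0,0,0.2,0,0,0,0],[0,0,0.2,0,0,0,0],[0,0,0,0,0,0,0],[0,0,0,0,0,0,0],[0,0,0,0,0,0,0],[0,0,0,0,0,0,0],[0,0,0,0,0,0,0],[0,0,0,0,0,0,0]]'
python3 -c "
from h import *
tip()"
```

```text
t: 12.9
position: [0.5337, 0.1179, 0.1857]
eef_rot: [0.0, 0.792, 0.611, 0.0]
contact_force: [-1.4, 0.8, 1.6]
grip_width: 0.0005
t 12.9 tip jig mm [108.2  37.9  19.7] 
tool axes in jig:
 [[ 1.    -0.002  0.   ]
 [-0.002 -1.    -0.   ]
 [ 0.     0.    -1.   ]] 
F jig [0.5 1.5 1.6] w 0.0004566905090314058
```

```bash
python3 -m creep '[[0,0,0.2,0,0,0,0],[0,0,0.2,0,0,0,0],[0,0,0.2,0,0,0,0],[0,0,0.2,0,0,0,0],[0,0,0.2,0,0,0,0],[0,0,0,0,0,0,0],[0,0,0,0,0,0,0],[0,0,0,0,0,0,0],[0,0,0,0,0,0,0],[0,0,0,0,0,0,0]]'
python3 -c "
from h import *
tip()"
```

```text
t: 13.73
position: [0.5344, 0.1177, 0.1857]
eef_rot: [-0.0, 0.792, 0.611, -0.0]
contact_force: [-4.9, 1.1, 4.7]
grip_width: 0.0003
t 13.73 tip jig mm [108.2  37.4  19.7] 
tool axes in jig:
 [[ 1.    -0.002 -0.   ]
 [-0.002 -1.     0.001]
 [-0.    -0.001 -1.   ]] 
F jig [-0.1  5.   4.7] w 0.0003255062874511366
```

```bash
python3 -m creep '[[0,0,0.2,0,0,0,0],[0,0,0.2,0,0,0,0],[0,0,0.2,0,0,0,0],[0,0,0.2,0,0,0,0],[0,0,0.2,0,0,0,0],[0,0,0,0,0,0,0],[0,0,0,0,0,0,0],[0,0,0,0,0,0,0],[0,0,0,0,0,0,0],[0,0,0,0,0,0,0]]'
python3 -c "
from h import *
tip()"
```

```text
t: 14.57
position: [0.5348, 0.1177, 0.1857]
eef_rot: [-0.001, 0.792, 0.611, -0.001]
contact_force: [-8.5, 1.3, 9.2]
grip_width: 0.0001
t 14.57 tip jig mm [108.3  37.3  19.7] 
tool axes in jig:
 [[ 1.    -0.002 -0.   ]
 [-0.002 -1.     0.003]
 [-0.    -0.003 -1.   ]] 
F jig [-0.9  8.6  9.2] w 0.0001238211531659871
```

```bash
python3 -m creep '[[0,0,-3,0,0,0,0],[0,0,-17,0,0,0,0],[0,0,0,0,0,0,0],[0,15,0,0,0,0,0],[0,15,0,0,0,0,0],[0,15,0,0,0,0,0],[0,13,0,0,0,0,0],[0,0,0,0,0,0,0],[0,0,19,0,0,0,0],[0,0,19,0,0,0,0]]'
python3 -m creep '[[0,0,19,0,0,0,0],[0,0,0,0,0,0,0],[0,-3,0,0,0,0,0],[0,-3,0,0,0,0,0],[0,-2,0,0,0,0,0],[0,-2,0,0,0,0,0],[0,-1,0,0,0,0,0],[0,-1,0,0,0,0,0],[0,0,0,0,0,0,0],[0,0,0,0,0,0,0]]'
python3 -c "
from h import *
tip();print(plinth(get_image('top')))"
```

```text
t: 15.4
position: [0.5676, 0.169, 0.1853]
eef_rot: [-0.0, 0.791, 0.612, -0.0]
contact_force: [0.5, -0.8, 0.3]
grip_width: 0.0
t: 16.23
position: [0.583, 0.1525, 0.1858]
eef_rot: [0.0, 0.792, 0.611, 0.0]
contact_force: [0.2, 0.8, 0.3]
grip_width: -0.0
t 16.23 tip jig mm [154.2  -1.   19.8] 
tool axes in jig:
 [[ 1.    -0.002  0.   ]
 [-0.002 -1.    -0.   ]
 [ 0.     0.    -1.   ]] 
F jig [ 0.8 -0.   0.3] w -3.179186328874017e-05
((98.46315002441406, 2.2073974609375), (42.6605110168457, 57.16650390625), 89.26922607421875, np.uint64(348))
```

```bash
python3 -m creep '[[0,-1,0,0,0,0,0],[0,-1,0,0,0,0,0],[0,-1,0,0,0,0,0],[0,-1,0,0,0,0,0],[0,-1,0,0,0,0,0],[0,-1,0,0,0,0,0],[0,-1,0,0,0,0,0],[0,-1,0,0,0,0,0],[0,0,0,0,0,0,0],[0,0,0,0,0,0,0]]'
python3 -c "
from h import *
tip();print(plinth(get_image('top')))"
```

```text
t: 17.12
position: [0.581, 0.1446, 0.1857]
eef_rot: [0.0, 0.792, 0.611, -0.0]
contact_force: [0.7, -0.2, 0.2]
grip_width: 0.0005
t 17.12 tip jig mm [146.   -1.1  19.7] 
tool axes in jig:
 [[ 1.    -0.002 -0.   ]
 [-0.002 -1.     0.   ]
 [-0.    -0.    -1.   ]] 
F jig [-0.  -0.7  0.2] w 0.000546843604950147
((90.5239028930664, 2.246858596801758), (43.3963508605957, 51.66197967529297), 89.97822570800781, np.uint64(346))
```

```bash
python3 -m creep '[[0,-0.3,0,0,0,0,0],[0,-0.3,0,0,0,0,0],[0,-0.3,0,0,0,0,0],[0,-0.3,0,0,0,0,0],[0,0,0,0,0,0,0],[0,0,0,0,0,0,0],[0,0,0,0,0,0,0],[0,0,0,0,0,0,0],[0,0,0,0,0,0,0],[0,0,0,0,0,0,0]]'
python3 -c "
from h import *
tip()"
```

```text
t: 18.0
position: [0.5807, 0.1436, 0.1857]
eef_rot: [0.0, 0.792, 0.611, 0.0]
contact_force: [0.4, 0.6, -0.8]
grip_width: 0.0004
t 18.0 tip jig mm [145.   -1.1  19.7] 
tool axes in jig:
 [[ 1.    -0.002  0.   ]
 [-0.002 -1.    -0.   ]
 [ 0.     0.    -1.   ]] 
F jig [ 0.7 -0.3 -0.8] w 0.00040581058518809876
```

```bash
python3 -m creep '[[0,-0.2,0,0,0,0,0],[0,-0.2,0,0,0,0,0],[0,-0.2,0,0,0,0,0],[0,-0.2,0,0,0,0,0],[0,-0.2,0,0,0,0,0],[0,0,0,0,0,0,0],[0,0,0,0,0,0,0],[0,0,0,0,0,0,0],[0,0,0,0,0,0,0],[0,0,0,0,0,0,0]]'
python3 -c "
from h import *
tip();print(plinth(get_image('top')))"
```

```text
t: 18.83
position: [0.5805, 0.1426, 0.1857]
eef_rot: [0.0, 0.792, 0.611, -0.0]
contact_force: [0.0, 0.3, 0.7]
grip_width: 0.0004
t 18.83 tip jig mm [143.9  -1.1  19.7] 
tool axes in jig:
 [[ 1.    -0.002 -0.   ]
 [-0.002 -1.     0.   ]
 [-0.    -0.    -1.   ]] 
F jig [0.3 0.  0.7] w 0.0003598302058155214
((88.14329528808594, 2.0576705932617188), (50.305267333984375, 42.96819305419922), 0.5265728831291199, np.uint64(339))
```

```bash
python3 -m creep '[[0,-0.2,0,0,0,0,0],[0,-0.2,0,0,0,0,0],[0,-0.2,0,0,0,0,0],[0,-0.2,0,0,0,0,0],[0,-0.2,0,0,0,0,0],[0,-0.2,0,0,0,0,0],[0,0,0,0,0,0,0],[0,0,0,0,0,0,0],[0,0,0,0,0,0,0],[0,0,0,0,0,0,0]]'
python3 -c "
from h import *
tip()"
```

```text
t: 19.72
position: [0.5802, 0.1414, 0.1857]
eef_rot: [0.0, 0.792, 0.611, -0.0]
contact_force: [-0.1, 0.7, 0.6]
grip_width: 0.0001
t 19.72 tip jig mm [142.7  -1.1  19.7] 
tool axes in jig:
 [[ 1.    -0.002 -0.   ]
 [-0.002 -1.    -0.   ]
 [-0.     0.    -1.   ]] 
F jig [0.6 0.3 0.6] w 0.00011103369854109863
```

```bash
python3 -m creep '[[0,-0.2,0,0,0,0,0],[0,-0.2,0,0,0,0,0],[0,-0.2,0,0,0,0,0],[0,-0.2,0,0,0,0,0],[0,-0.2,0,0,0,0,0],[0,0,0,0,0,0,0],[0,0,0,0,0,0,0],[0,0,0,0,0,0,0],[0,0,0,0,0,0,0],[0,0,0,0,0,0,0]]'
python3 -c "
from h import *
tip()"
```

```text
t: 20.55
position: [0.5799, 0.1412, 0.1858]
eef_rot: [-0.0, 0.792, 0.611, 0.001]
contact_force: [1.4, 7.0, -0.0]
grip_width: 0.0007
t 20.55 tip jig mm [142.6  -0.9  19.8] 
tool axes in jig:
 [[ 1.    -0.002  0.001]
 [-0.002 -1.    -0.   ]
 [ 0.001  0.    -1.   ]] 
F jig [ 7.1  0.4 -0. ] w 0.0007069247499833402
```

```bash
python3 -m creep '[[0,-0.2,0,0,0,0,0],[0,-0.2,0,0,0,0,0],[0,-0.2,0,0,0,0,0],[0,-0.2,0,0,0,0,0],[0,0,0,0,0,0,0],[0,0,0,0,0,0,0],[0,0,0,0,0,0,0],[0,0,0,0,0,0,0],[0,0,0,0,0,0,0],[0,0,0,0,0,0,0]]'
python3 -c "
from h import *
tip()"
```

```text
t: 21.38
position: [0.5798, 0.1409, 0.186]
eef_rot: [-0.001, 0.792, 0.611, 0.001]
contact_force: [1.0, 10.0, -0.1]
grip_width: 0.0004
t 21.38 tip jig mm [142.5  -1.   20. ] 
tool axes in jig:
 [[ 1.    -0.002  0.002]
 [-0.002 -1.    -0.001]
 [ 0.002  0.001 -1.   ]] 
F jig [10.   1.5 -0.1] w 0.0004420388916410218
```

Both fences are felt: about 9 N at the side fence and 10 N at the end fence. I back off, rise and go over to the handle, then check the plinth.

```bash
python3 -m creep '[[0,2,0,0,0,0,0],[0,6,0,0,0,0,0],[0,6,0,0,0,0,0],[0,0,0,-20,0,0,0],[0,0,0,-40,0,0,0],[0,0,0,-40,0,0,0],[0,0,0,-40,0,0,0],[0,0,0,-20,0,0,0],[0,-20,0,0,0,0,0],[0,-30,0,0,0,0,0]]'
python3 -m creep '[[0,-30,0,0,0,0,0],[0,-30,0,0,0,0,0],[0,-30,0,0,0,0,0],[0,-30,0,0,0,0,0],[0,-30,-1,0,0,0,0],[0,-10,0,0,0,0,0],[0,0,0,15,0,0,0],[0,0,0,15,0,0,0],[0,0,0,12,0,0,0],[0,0,0,0,0,0,0]]'
python3 - <<'E'
from h import *
tip();i=get_image("top");print(plinth(i))
a=cv2.resize(i["color"][170:275,225:375,::-1],None,fx=4,fy=4,interpolation=2)
i=get_image("scene");b=cv2.resize(i["color"][200:325,260:430,::-1],None,fx=4,fy=4,interpolation=2)[:,:]
a=a[:, :310];cv2.imwrite("pics/h4.png",cv2.hconcat([cv2.copyMakeBorder(a,0,b.shape[0]-a.shape[0],0,0,0),b[:,:490]]))
E
```

```text
t: 22.22
position: [0.5713, 0.1062, 0.3484]
eef_rot: [0.002, 0.791, 0.612, 0.002]
contact_force: [-0.3, 0.3, -0.5]
grip_width: 0.0006
t: 23.05
position: [0.5281, -0.049, 0.301]
eef_rot: [-0.002, 0.792, 0.611, -0.001]
contact_force: [-0.7, 0.8, -0.2]
grip_width: 0.0003
t 23.05 tip jig mm [-54.6   2.3 135. ] 
tool axes in jig:
 [[ 1.    -0.002  0.   ]
 [-0.002 -1.     0.005]
 [ 0.    -0.005 -1.   ]] 
F jig [ 0.6  0.9 -0.2] w 0.0002709058178117541
((96.15847778320312, 2.0793399810791016), (43.679588317871094, 67.57613372802734), 89.39118194580078, np.uint64(418))
```

View pics/h4.png

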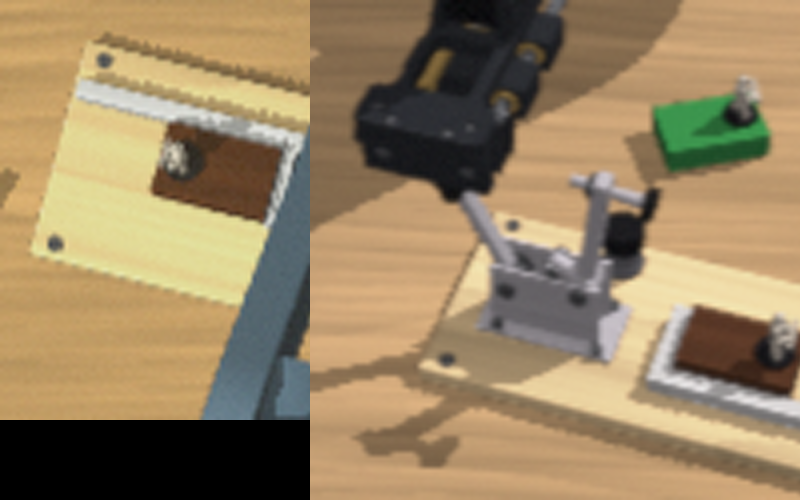

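The plinth sits in the corner of both fences, square to the jig (angle 89.4°). The gripper is in front of the paddle. Now the handle.

```bash
python3 -m creep '[[0,-5,1,0,0,0,0],[0,-5,1,0,0,0,0],[0,-4,0,0,0,0,0],[0,-4,0,2,0,0,0],[0,-4,0,2,0,0,0],[0,-4,0,2,0,0,0],[0,-4,0,2.7,0,0,0],[0,-4,0,2.7,0,0,0],[0,-4,0,2.8,0,0,0],[0,-4,0,2.8,0,0,0]]'
python3 -c "
from h import *
tip()"
```

```text
t: 23.98
position: [0.5202, -0.0912, 0.2865]
eef_rot: [0.0, 0.792, 0.611, -0.0]
contact_force: [1.0, 0.5, 0.4]
grip_width: 0.0006
t 23.98 tip jig mm [-97.5  -1.5 120.5] 
tool axes in jig:
 [[ 1.    -0.002 -0.   ]
 [-0.002 -1.    -0.   ]
 [-0.     0.    -1.   ]] 
F jig [ 0.7 -0.8  0.4] w 0.0006145820520982786
```

```bash
python3 -m creep '[[0,-2.7,0,2.5,0,0,0],[0,-2.7,0,2.7,0,0,0],[0,-2.7,0,2.8,0,0,0],[0,-2.7,0,2.9,0,0,0],[0,-2.6,0,3.1,0,0,0],[0,0,0,0,0,0,0],[0,0,0,0,0,0,0],[0,0,0,0,0,0,0],[0,0,0,0,0,0,0],[0,0,0,0,0,0,0]]'
python3 - <<'E'
from h import *
tip();i=get_image("scene");b=cv2.resize(i["color"][200:325,260:430,::-1],None,fx=4,fy=4,interpolation=2)
cv2.imwrite("pics/h5.png",b)
E
```

```text
t: 24.82
position: [0.5169, -0.1036, 0.2727]
eef_rot: [-0.0, 0.792, 0.611, -0.0]
contact_force: [1.0, 0.0, 0.7]
grip_width: 0.0003
t 24.82 tip jig mm [-110.3   -1.4  106.7] 
tool axes in jig:
 [[ 1.    -0.002 -0.   ]
 [-0.002 -1.     0.   ]
 [-0.    -0.    -1.   ]] 
F jig [ 0.2 -0.9  0.7] w 0.0003468321391215294
```

View pics/h5.png

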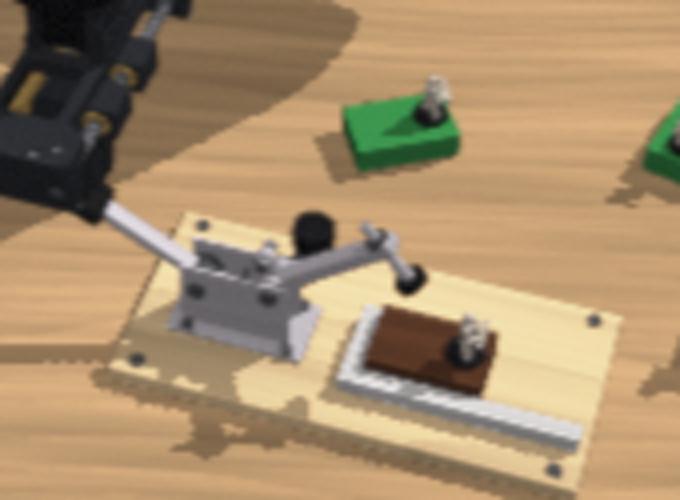

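The handle is following and the arm is coming down, with the pad at (405,280) still above the plinth. I continue in small steps.

```bash
python3 -m creep '[[0,-1,0,1.3,0,0,0],[0,-1,0,1.3,0,0,0],[0,-1,0,1.4,0,0,0],[0,-1,0,1.5,0,0,0],[0,-1,0,1.6,0,0,0],[0,0,0,0,0,0,0],[0,0,0,0,0,0,0],[0,0,0,0,0,0,0],[0,0,0,0,0,0,0],[0,0,0,0,0,0,0]]'
python3 -c "
from h import *
tip()"
```

```text
t: 25.7
position: [0.5156, -0.1085, 0.2656]
eef_rot: [-0.0, 0.792, 0.611, -0.0]
contact_force: [0.0, 0.6, 0.7]
grip_width: 0.0006
t 25.7 tip jig mm [-115.4   -1.4   99.6] 
tool axes in jig:
 [[ 1.    -0.002 -0.   ]
 [-0.002 -1.     0.   ]
 [-0.    -0.    -1.   ]] 
F jig [0.6 0.1 0.7] w 0.0006139512446331637
```

```bash
python3 -m creep '[[0,-0.7,0,1.2,0,0,0],[0,-0.7,0,1.2,0,0,0],[0,-0.6,0,1.2,0,0,0],[0,-0.6,0,1.2,0,0,0],[0,0,0,0,0,0,0],[0,0,0,0,0,0,0],[0,0,0,0,0,0,0],[0,0,0,0,0,0,0],[0,0,0,0,0,0,0],[0,0,0,0,0,0,0]]'
python3 -c "
from h import *
tip()"
```

```text
t: 26.53
position: [0.5149, -0.1111, 0.2608]
eef_rot: [-0.0, 0.792, 0.611, -0.0]
contact_force: [-0.2, 0.1, 0.1]
grip_width: 0.0005
t 26.53 tip jig mm [-118.    -1.4   94.8] 
tool axes in jig:
 [[ 1.    -0.002 -0.   ]
 [-0.002 -1.     0.   ]
 [-0.    -0.    -1.   ]] 
F jig [0.  0.2 0.1] w 0.0004884100089971536
```

```bash
python3 -m creep '[[0,-0.5,0,1,0,0,0],[0,-0.5,0,1,0,0,0],[0,-0.5,0,1,0,0,0],[0,-0.5,0,1,0,0,0],[0,0,0,0,0,0,0],[0,0,0,0,0,0,0],[0,0,0,0,0,0,0],[0,0,0,0,0,0,0],[0,0,0,0,0,0,0],[0,0,0,0,0,0,0]]'
python3 -c "
from h import *
tip()"
```

```text
t: 27.37
position: [0.5144, -0.113, 0.2568]
eef_rot: [-0.0, 0.792, 0.611, -0.0]
contact_force: [-0.7, -0.2, 0.6]
grip_width: 0.0007
t 27.37 tip jig mm [-120.1   -1.4   90.8] 
tool axes in jig:
 [[ 1.    -0.002 -0.   ]
 [-0.002 -1.     0.   ]
 [-0.    -0.    -1.   ]] 
F jig [-0.4  0.7  0.6] w 0.000669479976725898
```

```bash
python3 -m creep '[[0,-0.4,0,1,0,0,0],[0,-0.4,0,1,0,0,0],[0,-0.5,0,1,0,0,0],[0,-0.5,0,1,0,0,0],[0,0,0,0,0,0,0],[0,0,0,0,0,0,0],[0,0,0,0,0,0,0],[0,0,0,0,0,0,0],[0,0,0,0,0,0,0],[0,0,0,0,0,0,0]]'
```

```text
t: 28.2
position: [0.514, -0.1147, 0.2528]
eef_rot: [-0.0, 0.792, 0.611, -0.0]
contact_force: [-0.2, 0.1, 0.2]
grip_width: 0.0002
```

```bash
python3 -m creep '[[0,-0.4,0,1,0,0,0],[0,-0.4,0,1,0,0,0],[0,-0.4,0,1,0,0,0],[0,-0.4,0,1,0,0,0],[0,0,0,0,0,0,0],[0,0,0,0,0,0,0],[0,0,0,0,0,0,0],[0,0,0,0,0,0,0],[0,0,0,0,0,0,0],[0,0,0,0,0,0,0]]'
```

```text
t: 29.03
position: [0.5136, -0.1163, 0.2488]
eef_rot: [0.0, 0.792, 0.611, -0.0]
contact_force: [0.3, 0.1, 0.7]
grip_width: 0.0003
```

```bash
python3 -m creep '[[0,-0.4,0,1,0,0,0],[0,-0.4,0,1,0,0,0],[0,-0.4,0,1,0,0,0],[0,0,0,0,0,0,0],[0,0,0,0,0,0,0],[0,0,0,0,0,0,0],[0,0,0,0,0,0,0],[0,0,0,0,0,0,0],[0,0,0,0,0,0,0],[0,0,0,0,0,0,0]]'; python3 -c "
from h import *
tip()"
```

```text
t: 29.87
position: [0.5133, -0.1175, 0.2458]
eef_rot: [-0.0, 0.792, 0.611, -0.0]
contact_force: [0.3, -0.5, 0.1]
grip_width: 0.0
t 29.87 tip jig mm [-124.7   -1.4   79.8] 
tool axes in jig:
 [[ 1.    -0.002 -0.   ]
 [-0.002 -1.     0.   ]
 [-0.    -0.    -1.   ]] 
F jig [-0.4 -0.4  0.1] w 8.040680577171182e-06
```

```bash
python3 -m creep '[[0,-0.3,0,1,0,0,0],[0,-0.3,0,1,0,0,0],[0,-0.3,0,1,0,0,0],[0,-0.3,0,1,0,0,0],[0,0,0,0,0,0,0],[0,0,0,0,0,0,0],[0,0,0,0,0,0,0],[0,0,0,0,0,0,0],[0,0,0,0,0,0,0],[0,0,0,0,0,0,0]]'
```

```text
t: 30.7
position: [0.513, -0.1186, 0.2418]
eef_rot: [-0.0, 0.792, 0.611, -0.0]
contact_force: [0.5, -0.9, 0.9]
grip_width: 0.0005
```

```bash
python3 -m creep '[[0,-0.3,0,1,0,0,0],[0,-0.3,0,1,0,0,0],[0,-0.3,0,1,0,0,0],[0,0,0,0,0,0,0],[0,0,0,0,0,0,0],[0,0,0,0,0,0,0],[0,0,0,0,0,0,0],[0,0,0,0,0,0,0],[0,0,0,0,0,0,0],[0,0,0,0,0,0,0]]'
```

```text
t: 31.53
position: [0.5128, -0.1195, 0.2388]
eef_rot: [0.0, 0.792, 0.611, -0.0]
contact_force: [-0.2, -0.8, 1.9]
grip_width: 0.0005
```

```bash
python3 -m creep '[[0,-0.2,0,1,0,0,0],[0,-0.3,0,1,0,0,0],[0,-0.2,0,1,0,0,0],[0,0,0,0,0,0,0],[0,0,0,0,0,0,0],[0,0,0,0,0,0,0],[0,0,0,0,0,0,0],[0,0,0,0,0,0,0],[0,0,0,0,0,0,0],[0,0,0,0,0,0,0]]'
python3 - <<'E'
from h import *
tip();i=get_image("scene");b=cv2.resize(i["color"][200:325,260:430,::-1],None,fx=4,fy=4,interpolation=2)
cv2.imwrite("pics/h6.png",b)
E
```

```text
t: 32.37
position: [0.5127, -0.1203, 0.2361]
eef_rot: [0.0, 0.792, 0.611, 0.0]
contact_force: [-0.8, 0.5, 5.5]
grip_width: 0.0005
t 32.37 tip jig mm [-127.6   -1.7   70.1] 
tool axes in jig:
 [[ 1.    -0.002 -0.   ]
 [-0.002 -1.    -0.001]
 [-0.     0.001 -1.   ]] 
F jig [0.3 0.9 5.5] w 0.0004992301309031161
```

View pics/h6.png

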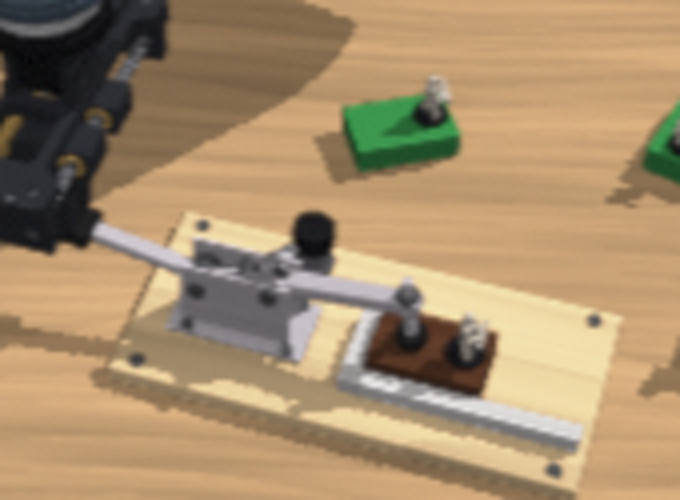

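The pad at (410,330) is now pressing the plinth, and the handle push is 5.5 N. About 0.2 rad remains.

```bash
python3 -m creep '[[0,-0.2,0,0.5,0,0,0],[0,-0.2,0,0.5,0,0,0],[0,-0.1,0,0.5,0,0,0],[0,0,0,0.5,0,0,0],[0,0,0,0,0,0,0],[0,0,0,0,0,0,0],[0,0,0,0,0,0,0],[0,0,0,0,0,0,0],[0,0,0,0,0,0,0],[0,0,0,0,0,0,0]]'
```

```text
t: 33.25
position: [0.5127, -0.1207, 0.2343]
eef_rot: [0.0, 0.792, 0.611, 0.0]
contact_force: [0.6, -0.3, 7.7]
grip_width: 0.0007
```

```bash
python3 -m creep '[[0,-0.2,0,0.5,0,0,0],[0,-0.1,0,0.5,0,0,0],[0,-0.1,0,0.5,0,0,0],[0,0,0,0.5,0,0,0],[0,0,0,0,0,0,0],[0,0,0,0,0,0,0],[0,0,0,0,0,0,0],[0,0,0,0,0,0,0],[0,0,0,0,0,0,0],[0,0,0,0,0,0,0]]'
```

```text
t: 34.08
position: [0.5128, -0.1212, 0.2326]
eef_rot: [0.001, 0.792, 0.611, 0.0]
contact_force: [-0.9, 0.3, 9.7]
grip_width: 0.0004
```

```bash
python3 -m creep '[[0,-0.1,0,0.5,0,0,0],[0,-0.1,0,0.5,0,0,0],[0,-0.1,0,0.5,0,0,0],[0,0,0,0.5,0,0,0],[0,0,0,0,0,0,0],[0,0,0,0,0,0,0],[0,0,0,0,0,0,0],[0,0,0,0,0,0,0],[0,0,0,0,0,0,0],[0,0,0,0,0,0,0]]'
```

```text
t: 34.92
position: [0.5128, -0.1216, 0.2309]
eef_rot: [0.001, 0.792, 0.611, 0.0]
contact_force: [-1.0, 0.3, 10.9]
grip_width: 0.0004
```

```bash
python3 -m creep '[[0,-0.1,0,0.5,0,0,0],[0,-0.1,0,0.5,0,0,0],[0,0,0,0.5,0,0,0],[0,0,0,0.5,0,0,0],[0,0,0,0,0,0,0],[0,0,0,0,0,0,0],[0,0,0,0,0,0,0],[0,0,0,0,0,0,0],[0,0,0,0,0,0,0],[0,0,0,0,0,0,0]]'
```

```text
t: 35.75
position: [0.5127, -0.1219, 0.229]
eef_rot: [0.001, 0.792, 0.611, 0.0]
contact_force: [-2.5, -0.7, 10.9]
grip_width: 0.0006
```

```bash
python3 -m creep '[[0,-0.1,0,0.5,0,0,0],[0,-0.1,0,0.5,0,0,0],[0,0,0,0.5,0,0,0],[0,0,0,0.5,0,0,0],[0,0,0,0,0,0,0],[0,0,0,0,0,0,0],[0,0,0,0,0,0,0],[0,0,0,0,0,0,0],[0,0,0,0,0,0,0],[0,0,0,0,0,0,0]]'
```

```text
t: 36.58
position: [0.5127, -0.1222, 0.227]
eef_rot: [0.001, 0.792, 0.611, 0.0]
contact_force: [-1.9, -0.8, 11.5]
grip_width: 0.0005
```

```bash
python3 -m creep '[[0,-0.1,0,0.5,0,0,0],[0,0,0,0.5,0,0,0],[0,0,0,0.5,0,0,0],[0,0,0,0.5,0,0,0],[0,0,0,0,0,0,0],[0,0,0,0,0,0,0],[0,0,0,0,0,0,0],[0,0,0,0,0,0,0],[0,0,0,0,0,0,0],[0,0,0,0,0,0,0]]'
```

```text
t: 37.42
position: [0.5126, -0.1225, 0.2249]
eef_rot: [0.001, 0.792, 0.611, -0.0]
contact_force: [-1.8, -1.9, 9.8]
grip_width: 0.0004
```

Past the peak; the force is fading.

```bash
python3 -m creep '[[0,0,0,0.5,0,0,0],[0,0,0,0.5,0,0,0],[0,0,0,0.5,0,0,0],[0,0,0,0.5,0,0,0],[0,0,0,0,0,0,0],[0,0,0,0,0,0,0],[0,0,0,0,0,0,0],[0,0,0,0,0,0,0],[0,0,0,0,0,0,0],[0,0,0,0,0,0,0]]'
```

```text
t: 38.25
position: [0.5124, -0.1226, 0.2226]
eef_rot: [0.001, 0.792, 0.611, -0.0]
contact_force: [-2.5, -2.6, 7.9]
grip_width: 0.0006
```

```bash
python3 -m creep '[[0,0,0,0.5,0,0,0],[0,0,0,0.5,0,0,0],[0,0,0,0.5,0,0,0],[0,0,0,0.5,0,0,0],[0,0,0,0,0,0,0],[0,0,0,0,0,0,0],[0,0,0,0,0,0,0],[0,0,0,0,0,0,0],[0,0,0,0,0,0,0],[0,0,0,0,0,0,0]]'
```

```text
t: 39.08
position: [0.5123, -0.1228, 0.2203]
eef_rot: [0.001, 0.792, 0.611, -0.0]
contact_force: [-1.6, -5.2, 6.1]
grip_width: 0.0006
```

```bash
python3 -m creep '[[0,0,0,0.5,0,0,0],[0,0,0,0.5,0,0,0],[0,0,0,0.5,0,0,0],[0,0,0,0.5,0,0,0],[0,0,0,0,0,0,0],[0,0,0,0,0,0,0],[0,0,0,0,0,0,0],[0,0,0,0,0,0,0],[0,0,0,0,0,0,0],[0,0,0,0,0,0,0]]'
```

```text
t: 39.92
position: [0.5122, -0.1218, 0.2178]
eef_rot: [0.0, 0.792, 0.611, 0.0]
contact_force: [-0.5, -3.4, 3.2]
grip_width: 0.0005
```

```bash
python3 -m creep '[[0,0,0,0.5,0,0,0],[0,0,0,0.5,0,0,0],[0,0,0,0.5,0,0,0],[0,0,0,0.5,0,0,0],[0,0,0,0,0,0,0],[0,0,0,0,0,0,0],[0,0,0,0,0,0,0],[0,0,0,0,0,0,0],[0,0,0,0,0,0,0],[0,0,0,0,0,0,0]]'
```

```text
t: 40.75
position: [0.512, -0.1217, 0.2156]
eef_rot: [-0.0, 0.792, 0.611, -0.0]
contact_force: [-0.3, 1.2, -0.4]
grip_width: 0.0005
```

```bash
python3 -m creep '[[0,0,0,0.5,0,0,0],[0,0,0,0.5,0,0,0],[0,0,0,0.5,0,0,0],[0,0,0,0,0,0,0],[0,0,0,0,0,0,0],[0,0,0,0,0,0,0],[0,0,0,0,0,0,0],[0,0,0,0,0,0,0],[0,0,0,0,0,0,0],[0,0,0,0,0,0,0]]'
python3 - <<'E'
from h import *
tip();i=get_image("scene");b=cv2.resize(i["color"][200:325,260:430,::-1],None,fx=4,fy=4,interpolation=2)
cv2.imwrite("pics/h7.png",b)
E
```

```text
t: 41.58
position: [0.5122, -0.1218, 0.2144]
eef_rot: [0.0, 0.792, 0.611, 0.0]
contact_force: [-0.2, 0.3, 1.3]
grip_width: 0.0002
t 41.58 tip jig mm [-129.1   -1.5   48.4] 
tool axes in jig:
 [[ 1.    -0.002 -0.   ]
 [-0.002 -1.    -0.   ]
 [-0.     0.    -1.   ]] 
F jig [0.2 0.2 1.3] w 0.0001704226979390009
```

View pics/h7.png

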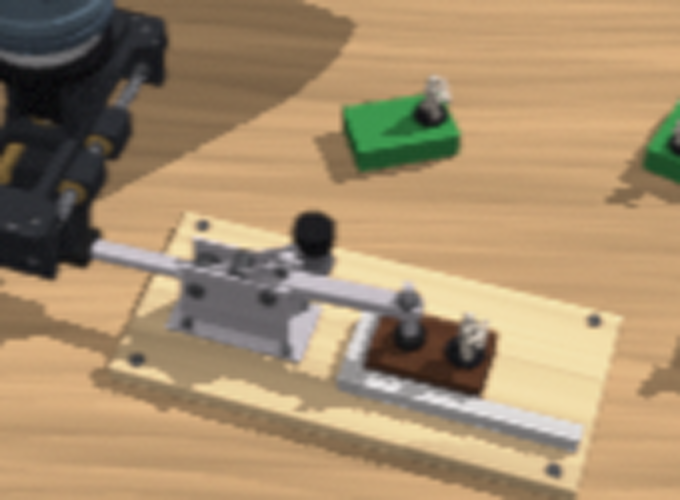

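The force has dropped to about 0, and the pad at (410,330) is down on the plinth. I feel on gently for the stop to confirm the snap.

```bash
python3 -m creep '[[0,0,0,0.5,0,0,0],[0,0,0,0.5,0,0,0],[0,0,0,0.5,0,0,0],[0,0,0,0,0,0,0],[0,0,0,0,0,0,0],[0,0,0,0,0,0,0],[0,0,0,0,0,0,0],[0,0,0,0,0,0,0],[0,0,0,0,0,0,0],[0,0,0,0,0,0,0]]'
```

```text
t: 42.47
position: [0.5124, -0.1219, 0.2135]
eef_rot: [0.0, 0.792, 0.611, 0.0]
contact_force: [-1.6, 1.2, 6.8]
grip_width: 0.0006
```

```bash
python3 -m creep '[[0,0,0,0.5,0,0,0],[0,0,0,0.5,0,0,0],[0,0,0,0.5,0,0,0],[0,0,0,0,0,0,0],[0,0,0,0,0,0,0],[0,0,0,0,0,0,0],[0,0,0,0,0,0,0],[0,0,0,0,0,0,0],[0,0,0,0,0,0,0],[0,0,0,0,0,0,0]]'
```

```text
t: 43.3
position: [0.5127, -0.122, 0.2127]
eef_rot: [0.001, 0.792, 0.611, 0.0]
contact_force: [-3.0, 1.2, 12.4]
grip_width: 0.0005
```

The stop is clearly felt, rising to 12 N. I back off straight up and look.

```bash
python3 -m creep '[[0,0,0,-2,0,0,0],[0,0,0,-3,0,0,0],[0,0,0,-10,0,0,0],[0,0,0,-25,0,0,0],[0,0,0,-30,0,0,0],[0,-15,0,-30,0,0,0],[0,-30,0,0,0,0,0],[0,-30,0,0,0,0,0],[0,0,0,0,0,0,0],[0,0,0,0,0,0,0]]'
python3 - <<'E'
from h import *
tip();i=get_image("top");print(plinth(i))
a=cv2.resize(i["color"][170:275,225:375,::-1],None,fx=5.3,fy=5.3,interpolation=2)
i=get_image("scene");b=cv2.resize(i["color"][200:330,260:430,::-1],None,fx=4.6,fy=4.6,interpolation=2)
cv2.imwrite("pics/h8.png",cv2.resize(cv2.hconcat([cv2.resize(a,(780,598)),cv2.resize(b,(780,598))]),(800,306)))
E
```

```text
t: 44.13
position: [0.4927, -0.1955, 0.3118]
eef_rot: [0.0, 0.793, 0.61, 0.0]
contact_force: [0.7, -0.3, -0.6]
grip_width: 0.0007
t 44.13 tip jig mm [-205.4   -1.2  145.8] 
tool axes in jig:
 [[ 1.    -0.005 -0.   ]
 [-0.005 -1.    -0.   ]
 [-0.     0.    -1.   ]] 
F jig [-0.1 -0.8 -0.6] w 0.0006679214282479247
((96.27630615234375, 2.1015491485595703), (43.61155700683594, 67.42684173583984), 89.26820373535156, np.uint64(314))
```

View pics/h8.png

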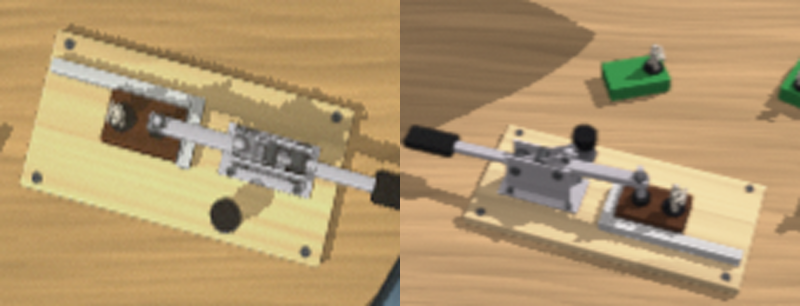

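I've used up the views, so I check the side gap numerically with colour profiles across the plinth and fence joint.

Run:
```python
from h import *
for n in ("top","scene"):
    i=get_image(n);K,Rm,t=cam(i)
    pr=lambda j:cv2.projectPoints(np.array([toworld(np.array(j)/1000)]),i["rvec"],i["tvec"],K,None)[0].ravel()
    c=tojig(-Rm.T@t)*1000;print(n,"cam jig",c.round())
    im=i["color"].astype(np.float32)
    for x in (75,98,105,122):
        ys=np.arange(-44,4,2.);uv=np.array([pr((x,y,32)) for y in ys],np.float32)
        v=cv2.remap(im,uv[:,0][None],uv[:,1][None],1)[0]
        print(x,"y@z32:", " ".join(f"{y:.0f}:{int(a[0])},{int(a[2])}" for y,a in zip(ys,v)))
    # end direction
    ys=np.arange(36,84,2.);uv=np.array([pr((x,14,32)) for x in ys],np.float32)
    v=cv2.remap(im,uv[:,0][None],uv[:,1][None],1)[0]
    print("x@y14:"," ".join(f"{y:.0f}:{int(a[0])},{int(a[2])}" for y,a in zip(ys,v)))
```

```text
top cam jig [ -53.  129. 1183.]
75 y@z32: -44:221,140 -42:215,135 -40:201,124 -38:180,109 -36:167,100 -34:170,116 -32:203,190 -30:213,206 -28:198,193 -26:171,166 -24:148,140 -22:117,100 -20:97,55 -18:94,41 -16:92,41 -14:83,38 -12:75,38 -10:106,93 -8:135,130 -6:154,153 -4:168,168 -2:174,174 0:188,186 2:183,182
98 y@z32: -44:222,144 -42:210,132 -40:186,114 -38:169,101 -36:165,99 -34:155,105 -32:184,164 -30:185,177 -28:165,158 -26:153,147 -24:154,149 -22:119,106 -20:89,62 -18:75,37 -16:76,35 -14:79,33 -12:87,38 -10:92,41 -8:94,39 -6:94,38 -4:94,39 -2:98,41 0:100,42 2:101,40
105 y@z32: -44:222,140 -42:221,141 -40:193,119 -38:174,105 -36:164,98 -34:167,111 -32:201,186 -30:208,201 -28:190,186 -26:166,161 -24:144,136 -22:110,94 -20:81,48 -18:73,34 -16:72,33 -14:71,32 -12:71,32 -10:70,30 -8:72,30 -6:72,32 -4:67,34 -2:60,36 0:56,36 2:60,34
122 y@z32: -44:221,139 -42:219,140 -40:204,129 -38:180,109 -36:169,101 -34:174,127 -32:193,174 -30:206,200 -28:199,194 -26:179,174 -24:150,144 -22:118,100 -20:95,51 -18:94,38 -16:93,33 -14:91,35 -12:90,47 -10:99,75 -8:135,114 -6:163,138 -4:190,161 -2:201,17
[... 890 characters left out ...]
-34:184,180 -32:155,151 -30:125,117 -28:87,74 -26:54,33 -24:52,26 -22:55,25 -20:60,27 -18:60,26 -16:59,26 -14:59,26 -12:61,26 -10:67,29 -8:78,33 -6:80,35 -4:77,35 -2:75,34 0:75,35 2:77,38
122 y@z32: -44:119,117 -42:139,137 -40:179,177 -38:219,216 -36:205,201 -34:177,173 -32:146,142 -30:122,115 -28:87,74 -26:57,35 -24:56,27 -22:69,30 -20:86,37 -18:89,38 -16:87,37 -14:83,35 -12:64,29 -10:47,26 -8:30,28 -6:41,39 -4:60,56 -2:86,78 0:89,80 2:88,79
x@y14: 36:124,109 38:129,112 40:135,116 42:137,118 44:132,115 46:137,116 48:139,115 50:141,117 52:137,121 54:131,124 56:136,134 58:142,141 60:139,137 62:131,129 64:120,116 66:103,95 68:94,80 70:90,72 72:89,69 74:90,73 76:90,81 78:89,86 80:91,91 82:98,98
```

```bash
python3 -c "
from plant import *
print(close_job())"
```

```text
the job is handed in; nothing more can be done
None
```

The plinth is home against both fences and clamped, and I handed the job in at about 44 s; no verdict was reported.

**Plinth:** I squared it with a flat push on its outer end. I then pushed it onto the side fence (firm stop at about 9 N) and onto the end fence (firm stop at about 10 N).

**Handle:** I pushed the paddle down along its arc. The push peaked at about 11.5 N, faded to about 0 N, and then met the stop, where I ended at 12 N. Forces were read only at the end of each move, so these are not true peaks.

**Last checks, with the gripper lifted clear:**
- The handle stays down on its own, and the pad is on the plinth.
- Two camera views show the plinth's dark edges right against both fences, with no plate visible between. It is square within about 0.013 rad.
- The plinth did not visibly move between the pushes and the clamping.

**Disagreements and limits:**
- The outline fit from the top camera put the plinth's centre about 2 mm across and 1 mm along from home. The edge profiles and the fence contact did not support this, so I put it down to shadow and calibration bias.
- During the side push the wrist force also showed about 9 N upward, which I did not explain.
- The pad's force cannot be measured directly. I inferred it from the snap, the stop and the handle staying closed.
- I did not measure the bystanders' positions; the arm never worked near them except for passing above.

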